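# Book out an oil sample with the hand scanner and put the scanner back on charge

### The job

Pick up the bar scanner and scan the sample jar with the red dot on its lid: hold the scanner level with its window square to the middle of that jar's barcode, about 7 cm away, and keep it still for more than a second. Then put the scanner back on charge, right way up: slide it nose first into the tunnel of the charging cradle until you feel it meet the stop, and let go of it there. Leave all three jars standing where they are.

Things in the scene. Friction and masses are not known exactly. Their poses are not given: they have to be found in the camera images.
- scanner: Bar scanner lying on its flat underside, 150 mm long (x), 34 wide, 32 high, 0.16 kg: grey with black rubber grips, blue button on top, orange nose with a dark window. Origin at the centre of the underside; +x to the nose, z up through the button. Reads straight ahead along +x. Grip it across its width at x = -0.03 to -0.01 (just behind the middle), so that the fingers stay clear of the cradle.
- window (a point): Centre of the scanner's window at the tip of the nose, at (0.075, 0, 0.016) in the scanner's frame; same axes as the scanner, the reading line is its +x. It also marks the foremost point of the scanner.
- jar_red: Glass oil sample jar with white screw lid, 60 mm diameter, 124 mm high; a red dot 32 mm across on the lid and a white barcode label with a red stripe along its upper edge. Stands loose. Origin at the centre of the underside, z up; the label is on the side that looks along -x of the jar. This is the jar to scan.
- jar_blue: Glass oil sample jar with white screw lid, 60 mm diameter, 124 mm high; a blue dot 32 mm across on the lid and a white barcode label with a blue stripe along its upper edge. Stands loose. Origin at the centre of the underside, z up; the label is on the side that looks along -x of the jar.
- jar_yellow: Glass oil sample jar with white screw lid, 60 mm diameter, 124 mm high; a yellow dot 32 mm across on the lid and a white barcode label with a yellow stripe along its upper edge. Stands loose. Origin at the centre of the underside, z up; the label is on the side that looks along -x of the jar.
- label_red (a point): Middle of the barcode label on the red jar, on the glass at (-0.0315, 0, 0.078) in the jar's frame, so 78 mm above the worktop; same axes as the jar, the label looks along -x. The label is curved round the jar, 34 mm wide and 30 mm high, with black upright bars.
- cradle: Black charging cradle, fixed: housing 58x58x57 mm high with a blind tunnel 38 mm wide, 37 high, open to its -x side, with grey flared lips 9 mm long. A tongue 20 mm wide, 12 high, level with the tunnel's floor, runs 90 mm out along -x and carries the scanner's body. Origin on the worktop under the mouth; the scanner goes in along +x, z up, its underside 12 mm above the worktop.
- mouth (a point): Middle of the tunnel's mouth, at (0, 0, 0.028) in the cradle's frame, the height of the window when the scanner lies on the tunnel's floor.
- stop (a point): Middle of the rigid stop at the hidden end of the tunnel, 40 mm in from the mouth, at (0.040, 0, 0.028) in the cradle's frame; same axes as the cradle. When the scanner is home its window lies here, and 110 mm of the scanner stick out of the tunnel.
There are look-alikes about, which are no part of the job. Leave any brown or pink look-alike of the jar_red alone.

How it is judged:
By the outcome, as a careful person would: the job done as asked, in the order asked, and still so for the second after the job is handed in, with the robot touching nothing.
It also fails if it takes over 54 s, if anything falls off the work surface, if the arm or the gripper's body presses on something with over 40 N, if the wrist force passes 120 N, or if a joint passes its speed limit or range.

### The arm

A 7-joint arm with a two-finger parallel gripper is mounted at the origin on a cart in front of the work surface, level with it; the furniture and walls round the work are solid. World frame = base frame: x ahead of the robot, y to its left, z up, the work surface at z = 0. Lengths are in m, angles in rad, forces in N, time in s.
With the tool pointing down it reaches from about 0.425 to 0.875 m from the base axis. Payload 4.7 kg.
Tool frame: the origin (TCP) lies midway between the tips of the shut fingers; the grasp point (between the pads) lies env.grip_depth behind it (env.grip_depth is the distance from the TCP to the grasp point, in m); z points along the fingers, y is the line along which they close (so a half turn about z gives the same grasp; the last joint's range is limited). The gripper opens to 87 mm and grips with 3 to 60 N. Pads are 19 mm wide; open, the fingers measure 117 mm over their backs; the gripper's body (75 mm by 190 mm) begins 51 mm behind the grasp point.
Start: joints at [1.302, 0.321, -0.07, 1.45, 0.023, 1.371, -0.057], TCP at [0.181, -0.624, 0.223] pointing down, gripper open.
Joint ranges: [-2.86, 2.86], [-0.3, 2.09], [-1.38, 1.24], [0.06, 2.45], [-1.56, 4.7], [0.09, 2.05], [-2.69, 2.69]. Speed limits (rad/s): [2.57, 2.57, 3.14, 3.14, 3.14, 3.14, 3.14].

### API

Orientations are given as a unit quaternion [x, y, z, w].
In Python, from rig import env gives the robot as it stands. Calls block until the motion is done:
- env.move_pose(position, orientation): joint-space move of the TCP to a pose.
- env.line_to(position, orientation=None, max_speed=0.15, contact_N=None): straight line of the TCP; orientation=None keeps the orientation; max_speed is the mean speed in m/s. With contact_N (N) it stops when the force on the tool has changed by that much, and returns True; else False.
- env.set_joints(angles): joint-space move.
- env.gripper_to(opening, effort=None): opening from 0.0 (shut) to 1.0 (fully open); effort is the grip in N (None keeps the last); returns when the fingers have stopped.
- env.dwell(seconds).
- env.ik(position, orientation): joint angles nearest the present ones, or None.
- env.get_state(): the state.
- env.grab_frame(name): name is "scene" or "top" or "wrist"; returns a dict with "image" (420x560x3 uint8, red, green, blue), "fovy" (degrees; the focal length in pixels is half the picture's height over the tangent of half this angle, whatever the lens; pixels are square), "cx", "cy" (the principal point, pixels), "world_from_camera" (4x4, takes a point from camera to world coordinates). Camera axes: x right, y down, z forward; pixel columns grow to the right and rows downward; lengths in m; the calibration is good to about 2 mm. A picture is of the moment at which its call begins. There is no depth.
A pose or a line that the arm cannot do raises env.Unreachable and nothing moves.
- env.finish_job(): hands the job in; it is judged then, once.
The state is a dict: "time_s": time; "joint_positions": joint angles; "joint_vel": joint speeds; "joint_efforts": joint torques, N m; "eef_pos": TCP position; "tcp_rot": TCP orientation; "ft_force": force on the tool from outside, world axes, zero at the start; "ft_torque": the same for the moment, N m; "grip_width": opening from 0.0 (shut) to 1.0 (fully open); "finger_force": force on a finger pad.
Only numpy, scipy, OpenCV 4.12 (cv2) and the standard library are available. Lean on these libraries where they do the work, as an engineer would, in place of code of your own. Each camera call takes 0.05 s, during which the arm holds its last target. There are 200 camera calls.

## Working session

There is one attempt and no reset: what is moved stays moved. The work goes in short steps, each a Python script; the robot and the scene stay as the last script left them, time stands still between calls to the robot, and variables do not carry over. Pictures are saved under pics/ and viewed, at most 12 in all, crops included, and the job is handed in when it is done.

```bash
ls; mkdir -p pics; python3 - <<'E'
from rig import env
import cv2,numpy as np
for n in("scene","top"):
    f=env.grab_frame(n); cv2.imwrite(f"pics/{n}0.png",f["image"][:,:,::-1]); print(n,f["fovy"],f["cx"],f["cy"],np.round(f["world_from_camera"],4).tolist(),[k for k in f])
print(env.grip_depth,env.get_state())
a=cv2.imread("pics/scene0.png");b=cv2.imread("pics/top0.png")
E
```

```text
pics
scene 52.81970199309914 269.0339647030248 215.24298979833054 [[-0.6505, -0.4131, 0.6373, -0.0215], [-0.7594, 0.3386, -0.5556, 0.4833], [0.0137, -0.8454, -0.534, 0.5861], [0.0, 0.0, 0.0, 1.0]] ['image', 'fovy', 'cx', 'cy', 'world_from_camera']
top 53.320625024311234 282.5080371018158 213.2905630587868 [[-0.1318, -0.9696, 0.2064, 0.3835], [-0.9913, 0.129, -0.0273, -0.0242], [-0.0002, -0.2082, -0.9781, 1.1636], [0.0, 0.0, 0.0, 1.0]] ['image', 'fovy', 'cx', 'cy', 'world_from_camera']
0.0187 {'time_s': 0.1, 'joint_positions': array([ 1.30212024,  0.32178051, -0.07008178,  1.45156562,  0.02262553,
        1.37077531, -0.05685615]), 'joint_vel': array([-0.00116885, -0.00162585, -0.00036448, -0.00415148,  0.00080951,
       -0.0010212 ,  0.00076395]), 'joint_efforts': array([-5.55401493e-05, -4.92574382e+01, -4.05878741e-01, -3.13395309e+01,
       -6.42636954e-02,  3.95496469e-02,  1.05309691e-04]), 'eef_pos': array([ 0.18117001, -0.62372754,  0.22154397]), 'tcp_rot': array([ 9.90015741e-01,  1.40954158e-01, -1.80896679e-04, -8.52038198e-04]), 'ft_force': array([-0.53125429, -0.55801747, -0.60751752]), 'ft_torque': array([ 0.00676   , -0.04775336, -0.00790253]), 'finger_force': 0.0, 'grip_width': 0.9992030010768504}
```

View pics/scene0.png

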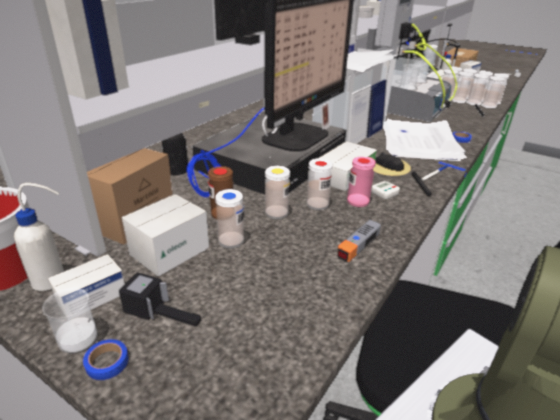

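View pics/top0.png

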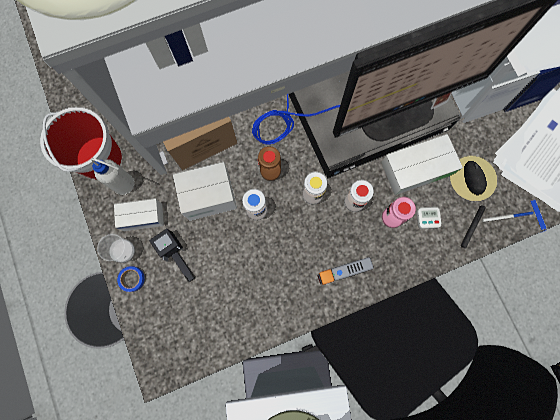

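The scene view shows the scanner at about (358,242), nose to the left at (347,250), and the cradle at (145,295). Three jars have a red dot. In the top view they are the brown look-alike (269,158), the white-lidded jar (361,193) and the pink look-alike (404,208). By description the target is (361,193), and I'll check it with close crops.

```bash
cat > h.py <<'E'
import numpy as np,cv2
from rig import env
def ray(f,u,v):
    T=f["world_from_camera"];F=210/np.tan(np.radians(f["fovy"]/2))
    return T[:3,3],T[:3,:3]@np.array([(u-f["cx"])/F,(v-f["cy"])/F,1])
def onz(f,u,v,z):
    o,d=ray(f,u,v);return o+d*(z-o[2])/d[2]
def proj(f,p):
    T=f["world_from_camera"];F=210/np.tan(np.radians(f["fovy"]/2))
    c=T[:3,:3].T@(np.asarray(p)-T[:3,3]);return F*c[:2]/c[2]+[f["cx"],f["cy"]]
E
python3 - <<'E'
import cv2,numpy as np
a=cv2.imread("pics/scene0.png");b=cv2.imread("pics/top0.png")
def c(i,x,y,w,h,s): return cv2.resize(i[y:y+h,x:x+w],None,fx=s,fy=s,interpolation=cv2.INTER_CUBIC)
top=np.hstack([c(a,200,150,100,75,4),c(a,300,150,100,75,4)])
bot=np.hstack([c(b,310,220,80,60,5),c(b,140,215,80,60,5)])
cv2.imwrite("pics/m1.png",np.vstack([top,bot]))
E
```

```text
(no output)
```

View pics/m1.png

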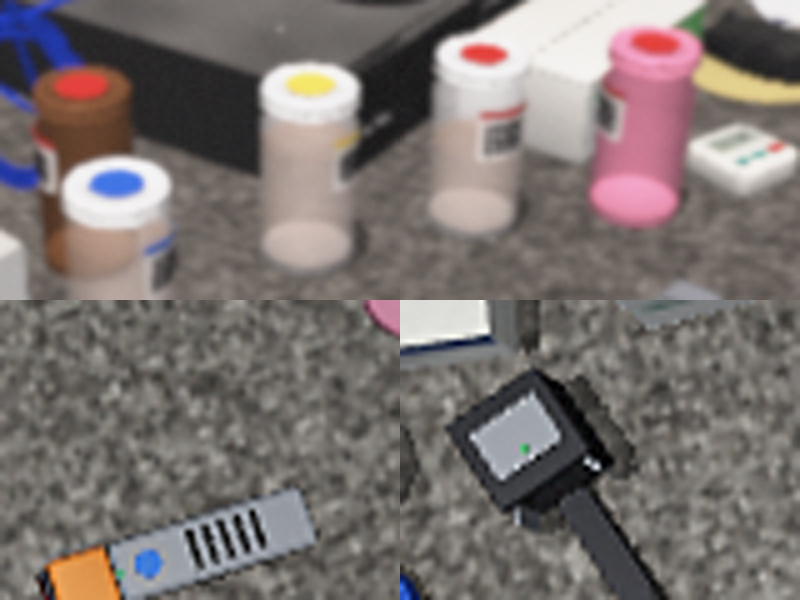

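```bash
python3 - <<'E'
from h import *
t=env.grab_frame("top");s=env.grab_frame("scene")
hsv=cv2.cvtColor(t["image"],cv2.COLOR_RGB2HSV);H,S,V=cv2.split(hsv)
def cen(m,x,y,r=12):
    k=np.zeros_like(H);k[y-r:y+r,x-r:x+r]=1
    ys,xs=np.nonzero(m&(k>0));return xs.mean(),ys.mean(),len(xs)
red=((H<8)|(H>172))&(S>130)&(V>90)
for n,m,x,y in(("red",red,361,190),("blue",(H>100)&(H<125)&(S>120),254,200),("yel",(H>20)&(H<35)&(S>120),316,182),("pink",red,404,208),("brown",red,269,157)):
    u,v,c=cen(m,x,y);print(n,u,v,c,onz(t,u,v,.125).round(4))
J=onz(t,*cen(red,361,190)[:2],.125)
# label edges in scene: intersect rays with cylinder
for u,v in((320.,177),(331,176),(320,190),(325.5,183)):
    o,d=ray(s,u,v);q=o[:2]-J[:2];a=d[:2]@d[:2];b=q@d[:2];c=q@q-.0315**2;D=b*b-a*c
    k=(-b-np.sqrt(max(D,0)))/a;p=o+k*d;print(D>0,p.round(3),np.degrees(np.arctan2(*(p[:2]-J[:2])[::-1])))
# scanner top outline (top-view pixels): rear corners, nose
pt=lambda x,y:(310+x/5,220+(y-300)/5)
for n,(x,y),z in(("rearTop",(299,488),.032),("rearBot",(317,537),.032)): print(n,onz(t,*pt(x,y),z).round(4))
m=((H>100)&(H<125)&(S>120));u,v,c=cen(m,339,273,8);print("btn",u,v,onz(t,u,v,.032).round(4))
o=((H>5)&(H<20)&(S>150));u,v,c=cen(o,326,277,14);print("orange",u,v,onz(t,u,v,.032).round(4))
pc=lambda x,y:(140+(x-400)/5,215+(y-300)/5)
for n,(x,y) in(("L",(447,430)),("T",(535,371)),("R",(583,452)),("B",(503,508))): print(n,onz(t,*pc(x,y),.057).round(4))
for u,v in((190,279),(177,255)): print("tongue",onz(t,u,v,.012).round(4))
E
```

```text
red 361.81481481481484 190.07407407407408 108 [ 0.6362 -0.2632  0.125 ]
blue 253.6551724137931 199.72413793103448 116 [0.6475 0.0153 0.125 ]
yel 315.7927927927928 182.26126126126127 111 [ 0.6724 -0.149   0.125 ]
pink 403.88429752066116 207.53719008264463 121 [ 0.5767 -0.3615  0.125 ]
brown 268.5772357723577 156.34959349593495 123 [ 0.7583 -0.0371  0.125 ]
True [ 0.615 -0.24   0.1  ] 132.59515553646156
True [ 0.606 -0.271  0.096] -164.69053467273508
True [ 0.613 -0.242  0.062] 137.86700563235877
True [ 0.606 -0.253  0.082] 161.6639268598047
rearTop [ 0.4696 -0.2737  0.032 ]
rearBot [ 0.4423 -0.2787  0.032 ]
btn 339.0869565217391 272.2173913043478 [ 0.4418 -0.185   0.032 ]
orange 326.2371794871795 276.36538461538464 [ 0.4355 -0.1491  0.032 ]
L [0.5889 0.3069 0.057 ]
T [0.6146 0.258  0.057 ]
R [0.5675 0.2359 0.057 ]
B [0.5433 0.2803 0.057 ]
tongue [0.4783 0.2176 0.012 ]
tongue [0.5483 0.2475 0.012 ]
```

```bash
python3 - <<'E'
import cv2,numpy as np
a=cv2.imread("pics/scene0.png");b=cv2.imread("pics/top0.png")
def c(i,x,y,w,h,s): return cv2.resize(i[y:y+h,x:x+w],None,fx=s,fy=s,interpolation=cv2.INTER_CUBIC)
cv2.imwrite("pics/m2.png",np.vstack([np.hstack([c(b,310,245,80,60,5),c(b,140,225,80,60,5)]),np.hstack([c(a,330,210,80,60,5),c(a,115,270,100,60,4)[:, :400]
 if 0 else cv2.resize(a[265:332,115:205],(400,300),interpolation=cv2.INTER_CUBIC)])]))
E
```

```text
(no output)
```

View pics/m2.png

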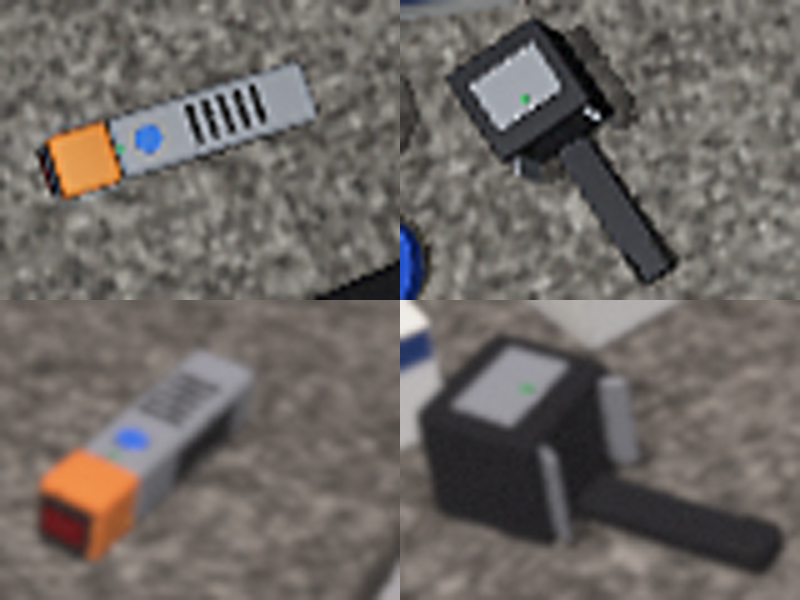

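The target is confirmed: white lid, red dot, and a red-striped label facing about 164°. The scanner's yaw is about 99° and the cradle's insertion yaw about 28°. Next I'll move above the scanner for wrist views, with one look towards the label.

```bash
cat >> h.py <<'E'
def down(deg):
    a=np.radians(deg)/2;return np.array([np.cos(a),np.sin(a),0,0])
E
python3 - <<'E'
from h import *
# look toward red label
env.move_pose([.46,-.21,.22],down(-16)); f=env.grab_frame("wrist");np.save("f1.npy",f,allow_pickle=True)
print(env.get_state()["joint_positions"].round(2),f["fovy"],f["cx"],f["cy"],f["world_from_camera"].round(3).tolist())
env.move_pose([.447,-.222,.20],down(99.3)); g=env.grab_frame("wrist");np.save("f2.npy",g,allow_pickle=True)
print(env.get_state()["joint_positions"].round(2),env.get_state()["time_s"],g["world_from_camera"].round(3).tolist())
i=np.hstack([f["image"],g["image"]])[:,:,::-1];cv2.imwrite("pics/w1.png",cv2.resize(i,(800,300),interpolation=cv2.INTER_AREA))
E
```

```text
[ 0.81  0.03 -0.44  1.79  0.02  1.32 -1.48] 68.32399388053452 277.4725145627417 209.47754466862713 [[-0.278, -0.925, -0.258, 0.531], [-0.961, 0.268, 0.074, -0.231], [0.001, 0.268, -0.963, 0.381], [0.0, 0.0, 0.0, 1.0]]
[ 0.86  0.03 -0.46  1.83  0.02  1.28  0.56] 3.8917 [[0.987, 0.154, 0.043, 0.436], [0.16, -0.951, -0.265, -0.149], [0.0, 0.269, -0.963, 0.361], [0.0, 0.0, 0.0, 1.0]]
```

View pics/w1.png

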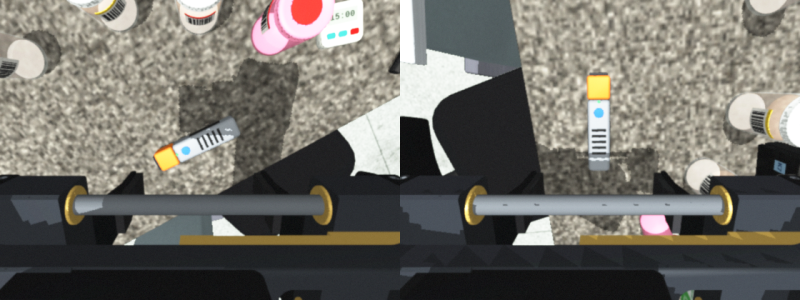

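In the left wrist frame the red jar's label is at full-resolution (278,30). In the right frame the scanner is at about (838-560,165), almost upright, with its nose at the top. I'll enlarge both.

```bash
python3 - <<'E'
from h import *
f=np.load("f1.npy",allow_pickle=True).item()["image"];g=np.load("f2.npy",allow_pickle=True).item()["image"]
a=cv2.resize(f[0:60,240:320],(800,600),interpolation=cv2.INTER_CUBIC)[:,:,::-1]
b=cv2.resize(g[95:245,220:340],(480,600),interpolation=cv2.INTER_CUBIC)[:,:,::-1]
cv2.imwrite("pics/w2.png",np.hstack([cv2.resize(a,(400,300))if 0 else a[:450,150:470],b[:450]]) if 0 else np.hstack([a[:600,230:550],b]))
E
```

```text
(no output)
```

View pics/w2.png

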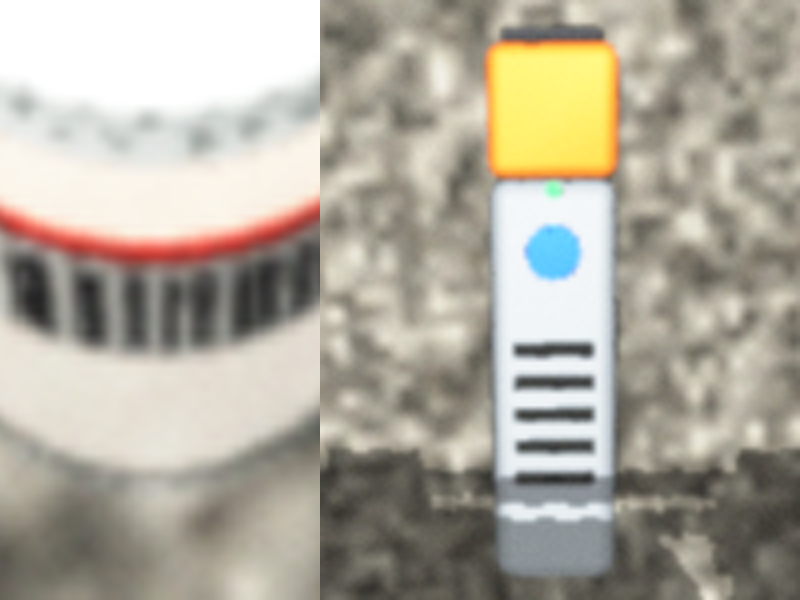

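```bash
python3 - <<'E'
from h import *
f=np.load("f1.npy",allow_pickle=True).item();g=np.load("f2.npy",allow_pickle=True).item()
hsv=cv2.cvtColor(f["image"],cv2.COLOR_RGB2HSV);H,S,V=cv2.split(hsv)
m=((H<8)|(H>170))&(S>90);m[60:]=0;m[:,:235]=0;m[:,320:]=0
ys,xs=np.nonzero(m);print(xs.min(),xs.max(),ys.min(),ys.max(),len(xs))
J=np.array([.6362,-.2632])
P=np.array([onz(f,x,y,.0915)[:2] for x,y in zip(xs,ys)])
print(P[[xs.argmin(),xs.argmax()]].round(4),np.sort(np.hypot(*(P-J).T))[::12].round(4))
from scipy.optimize import least_squares
r=least_squares(lambda c:np.hypot(*(P-c).T)-.0315,J);c=r.x;print("fit",c.round(4))
for C in(J,c):
    a=np.degrees(np.unwrap(np.arctan2(P[:,1]-C[1],P[:,0]-C[0])%(2*np.pi)));print(a.min(),a.max(),(a.min()+a.max())/2)
px=lambda x,y:(220+(x-320)/4,95+y/4)
for n,x,y in(("btn",553,252),("rear",555.5,575),("bars1",554,350),("bars5",554,478),("nose",552.5,42),("orangeback",553,178)):print(n,onz(g,*px(x,y),.032).round(4))
E
```

```text
259 301 16 26 106
[[ 0.6151 -0.2397]
 [ 0.6075 -0.2738]] [0.0299 0.0303 0.0306 0.0308 0.031  0.0312 0.0314 0.0316 0.032 ]
fit [ 0.6369 -0.2622]
131.97576050932656 200.29666290110615 166.13621170521634
134.09493750184268 201.57027735257736 167.83260742721
btn [ 0.4422 -0.1842  0.032 ]
rear [ 0.4575 -0.2738  0.032 ]
bars1 [ 0.4467 -0.21    0.032 ]
bars5 [ 0.4525 -0.2456  0.032 ]
nose [ 0.4336 -0.1323  0.032 ]
orangeback [ 0.4391 -0.1653  0.032 ]
```

```bash
python3 - <<'E'
from h import *
q=down(99.6)
env.gripper_to(.7)
env.line_to([.4483,-.2196,.08],q,.2)
print(env.line_to([.4483,-.2196,.0045],q,.08,contact_N=8),env.get_state()["eef_pos"])
env.gripper_to(0,25); s=env.get_state();print(s["grip_width"]*87,s["finger_force"],s["eef_pos"])
env.line_to([.4483,-.2196,.16],q,.15)
env.move_pose([.4459,-.2152,.16],down(-14))
env.line_to([.4459,-.2152,.0665],down(-14),.1)
f=env.grab_frame("wrist");s=env.grab_frame("scene");np.save("f3.npy",f,allow_pickle=True);np.save("s3.npy",s,allow_pickle=True)
st=env.get_state();print(st["eef_pos"],st["tcp_rot"],st["grip_width"]*87,st["time_s"])
b=cv2.resize(s["image"][150:270,260:420],(800,600),interpolation=cv2.INTER_CUBIC)
cv2.imwrite("pics/s3.png",np.vstack([np.hstack([cv2.resize(f["image"],(400,300)),cv2.resize(s["image"][140:260,250:410],(400,300),interpolation=cv2.INTER_CUBIC)]),np.hstack([cv2.resize(f["image"][0:150,180:380],(400,300),interpolation=cv2.INTER_CUBIC),cv2.resize(env.grab_frame("top")["image"][160:280,290:450],(400,300),interpolation=cv2.INTER_CUBIC)])])[:,:,::-1])
E
```

```text
False [ 0.44882258 -0.21979389  0.00499219]
33.781047552785445 24.993205312639475 [ 0.4482631  -0.21968533  0.00463619]
[ 0.44652179 -0.21549597  0.06726706] [ 9.92544457e-01 -1.21880647e-01  7.15586985e-04  3.09724689e-04] 33.84141308646749 11.175
```

View pics/s3.png

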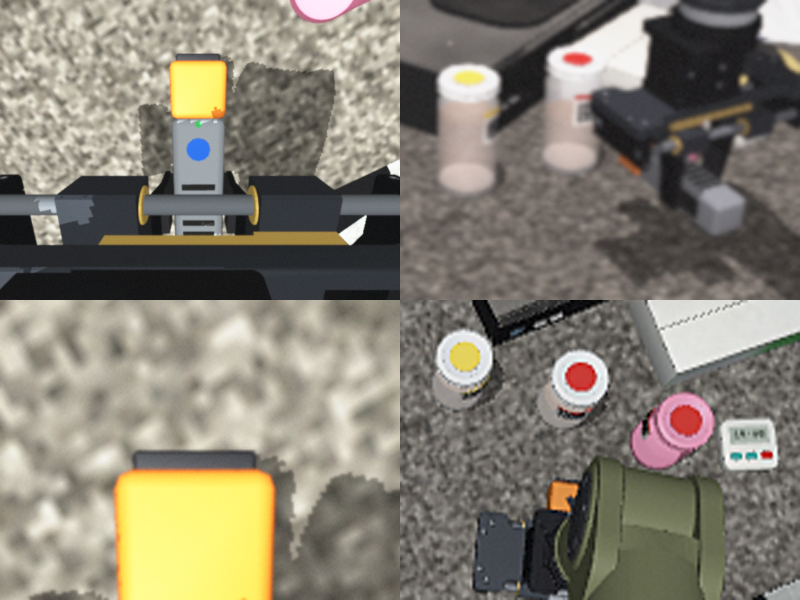

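The wrist view shows the scanner level in the grip, with the front edge of the nose at about (277.5,85). The top view shows it aimed at the red jar. I'll check the numbers.

```bash
python3 - <<'E'
from h import *
f=np.load("f3.npy",allow_pickle=True).item()
z=.062+.0007+.032
n=onz(f,277.5,85,z);b=onz(f,198.5*1.4,149*1.4,z);print("nose",n.round(4),"btn",b.round(4),"yaw",np.degrees(np.arctan2(*(n-b)[1::-1])))
a=np.radians(-14);u=np.array([np.cos(a),np.sin(a)]);L=np.array([.6366,-.2627])-u*.0315
s=env.get_state();t=s["eef_pos"][:2]
for p in(n[:2],b[:2],L): d=p-t;print("fwd,left rel tcp",d@u,d@[-u[1],u[0]])
# re-verify red jar in top: dot
t=env.grab_frame("top");H,S,V=cv2.split(cv2.cvtColor(t["image"],cv2.COLOR_RGB2HSV));m=((H<8)|(H>172))&(S>130)
m[:,:350]=0;m[:,375:]=0;m[:178]=0;m[202:]=0;ys,xs=np.nonzero(m);print(onz(t,xs.mean(),ys.mean(),.125))
E
```

```text
nose [ 0.5326 -0.2365  0.0947] btn [ 0.4823 -0.2241  0.0947] yaw -13.839644360082168
fwd,left rel tcp 0.08866954445636992 0.0005049853377100877
fwd,left rel tcp 0.036887080944542065 0.0003600596237381973
fwd,left rel tcp 0.16443010381435955 0.00019718164797027102
[ 0.63619092 -0.26329713  0.125     ]
```

```bash
python3 - <<'E'
from h import *
env.dwell(2.0)
p=env.get_state()["eef_pos"]
env.line_to([p[0],p[1],.22],None,.2)
env.move_pose([.455,.205,.24],down(28))
f=env.grab_frame("wrist");np.save("f4.npy",f,allow_pickle=True);print(env.get_state()["time_s"])
cv2.imwrite("pics/c4.png",cv2.resize(f["image"][0:210,140:420],(800,600),interpolation=cv2.INTER_CUBIC)[:,:,::-1])
E
```

```text
15.7917
```

View pics/c4.png

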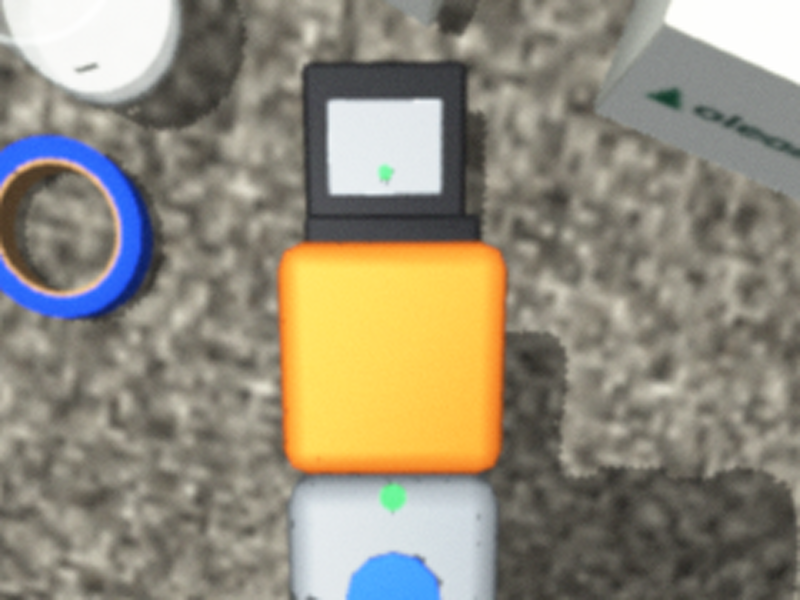

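The cradle's housing top is seen with back corners (305,63) and (464,63) and side edges down to (307,214) and (465,214) in the crop. Its front edge may be hidden by the nose.

```bash
python3 - <<'E'
from h import *
f=np.load("f4.npy",allow_pickle=True).item();k=280/800
P=lambda x,y:onz(f,140+x*k,y*k,.057)[:2]
TL,TR,BL,BR=P(305,63),P(464.5,63),P(307,210),P(465.5,210)
print(TL,TR,BL,BR,np.linalg.norm(TL-TR))
for a,b in((BL,TL),(BR,TR)):print("side yaw",np.degrees(np.arctan2(*(b-a)[::-1])))
d=TL-TR;print("back normal",np.degrees(np.arctan2(-d[0],d[1])))
for y in(27.5,28,28.5):
    a=np.radians(y);u=np.array([np.cos(a),np.sin(a)]);M=(TL+TR)/2-.058*u;print(y,"mouth",M,"lat of prior",(np.array([.5554,.258])-M)@[-u[1],u[0]])
n=onz(f,140+392*k,242*k,.2+.0355+.032)[:2];t=env.get_state();print("nose",n,t["eef_pos"],(n-t["eef_pos"][:2])@u,(n-t["eef_pos"][:2])@[-u[1],u[0]])
E
```

```text
[0.59213888 0.30906681] [0.61783141 0.26031077] [0.5503318  0.28765815] [0.57691181 0.23719872] 0.05511131841942162
side yaw 27.116173673956105
side yaw 29.458462064142374
back normal 27.787478033062648
27.5 mouth [0.55353851 0.25790737] lat of prior -0.000777373813509164
28 mouth [0.55377418 0.25745944] lat of prior -0.0002859873077840816
28.5 mouth [0.55401375 0.25701358] lat of prior 0.0002054209769817246
nose [0.53431915 0.24474512] [0.45575624 0.20305303 0.23971179] 0.08893617568583694 -0.0008472581407779698
```

```bash
cat >> h.py <<'E'
A=np.radians(28);U=np.array([np.cos(A),np.sin(A)]);N=np.array([-U[1],U[0]]);M=np.array([.5544,.2577])
def tcp(cx,z,lat=0): return [*(M+U*(cx-.095)+N*lat),z]
def rep(tag):
    s=env.get_state();d=s["eef_pos"][:2]-M;print(tag,"win x",round(d@U+.095,4),"lat",round(d@N,4),"z",s["eef_pos"][2].round(4),"F fwd/lat/z",(s["ft_force"][:2]@U).round(1),(s["ft_force"][:2]@N).round(1),s["ft_force"][2].round(1),"grip",(s["grip_width"]*87).round(2),"t",s["time_s"])
E
python3 - <<'E'
from h import *
env.move_pose(tcp(-.035,.10),down(28));rep("above")
env.line_to(tcp(-.035,.03),down(28),.1);env.dwell(.2);rep("low")
c=env.line_to(tcp(-.035,.0175),down(28),.03,contact_N=4);env.dwell(.2);rep(("down",c))
c=env.line_to(tcp(-.004,.0175),down(28),.04,contact_N=5);env.dwell(.2);rep(("lips",c))
f=env.grab_frame("wrist");s=env.grab_frame("scene")
cv2.imwrite("pics/c5.png",np.hstack([cv2.resize(f["image"][0:210,140:420],(400,300)),cv2.resize(s["image"][240:345,90:230],(400,300),interpolation=cv2.INTER_CUBIC)])[:,:,::-1])
E
```

```text
Traceback (most recent call last):
  File "h.py", line 16, in rep
    s=env.get_state();d=s["eef_pos"][:2]-M;print(tag,"win x",round(d@U+.095,4),"lat",round(d@N,4),"z",s["eef_pos"][2].round(4),"F fwd/lat/z",(s["ft_force"][:2]@U).round(1),(s["ft_force"][:2]@N).round(1),s["ft_force"][2].round(1),"grip",(s["grip_width"]*87).round(2),"t",s["time_s"])
                                                                                                                                                                                                                                            ^^^^^^^^^^^^^^^^^^^^^^^^^^
AttributeError: 'float' object has no attribute 'round'
```

```bash
sed -i 's/(s\["grip_width"\]\*87).round(2)/round(s["grip_width"]*87,2)/' h.py
python3 - <<'E'
from h import *
rep("above")
env.line_to(tcp(-.035,.03),down(28),.1);env.dwell(.2);rep("low")
c=env.line_to(tcp(-.035,.0175),down(28),.03,contact_N=4);env.dwell(.2);rep(("down",c))
c=env.line_to(tcp(-.004,.0175),down(28),.04,contact_N=5);env.dwell(.2);rep(("lips",c))
f=env.grab_frame("wrist");s=env.grab_frame("scene")
cv2.imwrite("pics/c5.png",np.hstack([cv2.resize(f["image"][0:210,140:420],(400,300)),cv2.resize(s["image"][240:345,90:230],(400,300),interpolation=cv2.INTER_CUBIC)])[:,:,::-1])
E
```

```text
above win x -0.0338 lat -0.0004 z 0.1011 F fwd/lat/z 0.7 0.4 -1.9 grip 33.76 t 16.4083
low win x -0.0345 lat -0.0001 z 0.0306 F fwd/lat/z 0.2 -0.1 -1.7 grip 33.69 t 17.4583
('down', False) win x -0.0349 lat 0.0 z 0.0176 F fwd/lat/z 0.5 0.7 -1.9 grip 34.04 t 18.225
('lips', False) win x -0.0042 lat -0.0001 z 0.0175 F fwd/lat/z -0.5 0.5 -1.8 grip 33.97 t 19.35
```

View pics/c5.png

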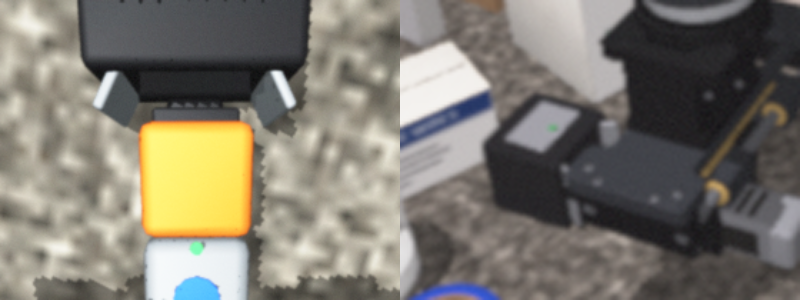

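The nose is inside the lips and centred: lip tips at x=103 and 290, nose centre at 196. Now I'll slide it in.

```bash
python3 - <<'E'
from h import *
c=env.line_to(tcp(.028,.0175),down(28),.04,contact_N=5);rep(("in",c))
if not c:
    c=env.line_to(tcp(.055,.0175),down(28),.02,contact_N=6);rep(("stop?",c));env.dwell(.2);rep("held")
f=env.grab_frame("wrist");t=env.grab_frame("top")
cv2.imwrite("pics/c6.png",np.hstack([cv2.resize(f["image"][0:210,140:420],(400,300)),cv2.resize(t["image"][210:300,130:250],(400,300),interpolation=cv2.INTER_CUBIC)])[:,:,::-1])
E
```

```text
('in', False) win x 0.0277 lat 0.0001 z 0.0174 F fwd/lat/z -0.4 -1.1 -1.9 grip 33.77 t 20.4
('stop?', True) win x 0.0422 lat -0.0001 z 0.0166 F fwd/lat/z 0.2 -1.1 3.5 grip 33.79 t 21.2333
held win x 0.0422 lat -0.0 z 0.0166 F fwd/lat/z 1.8 -0.2 2.0 grip 33.96 t 21.4333
```

View pics/c6.png

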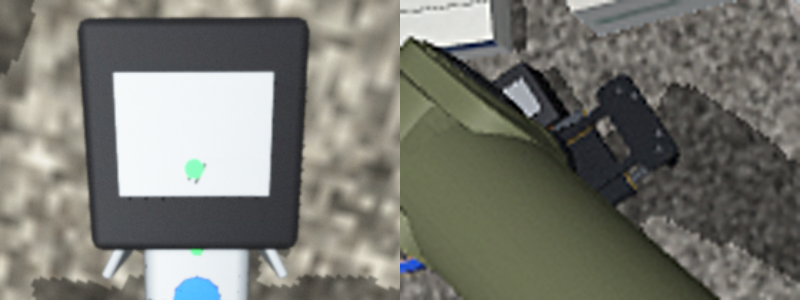

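The contact reading is mostly vertical, so it is not conclusive. I'll press forward again to confirm the stop.

```bash
python3 - <<'E'
from h import *
c=env.line_to(tcp(.054,.0175),down(28),.015,contact_N=10);rep(("press",c));env.dwell(.15);rep("held")
E
```

```text
('press', True) win x 0.0422 lat 0.0 z 0.0166 F fwd/lat/z -1.3 0.5 4.4 grip 33.81 t 21.9083
held win x 0.0422 lat -0.0 z 0.0166 F fwd/lat/z -1.7 -1.3 3.7 grip 33.74 t 22.0583
```

Two presses stopped at the same place with no advance, which matches 40 mm of depth. I'll release and check.

```bash
python3 - <<'E'
from h import *
env.gripper_to(.75);rep("open")
p=env.get_state()["eef_pos"]
env.line_to([p[0],p[1],.14],None,.15)
env.move_pose([.36,-.35,.3],down(28))
t=env.grab_frame("top");s=env.grab_frame("scene");rep("away");np.save("t7.npy",t,allow_pickle=True)
cv2.imwrite("pics/c7.png",np.vstack([np.hstack([cv2.resize(t["image"][225:285,140:220],(400,300),interpolation=cv2.INTER_CUBIC),cv2.resize(s["image"][260:335,105:205],(400,300),interpolation=cv2.INTER_CUBIC)]),cv2.resize(t["image"][130:280,150:450],(800,300))])[:,:,::-1])
E
```

```text
open win x 0.043 lat 0.0002 z 0.0168 F fwd/lat/z 0.2 -0.1 -0.0 grip 65.41 t 22.8833
away win x -0.361 lat -0.4449 z 0.2997 F fwd/lat/z 0.2 1.3 0.2 grip 65.67 t 26.1833
```

View pics/c7.png

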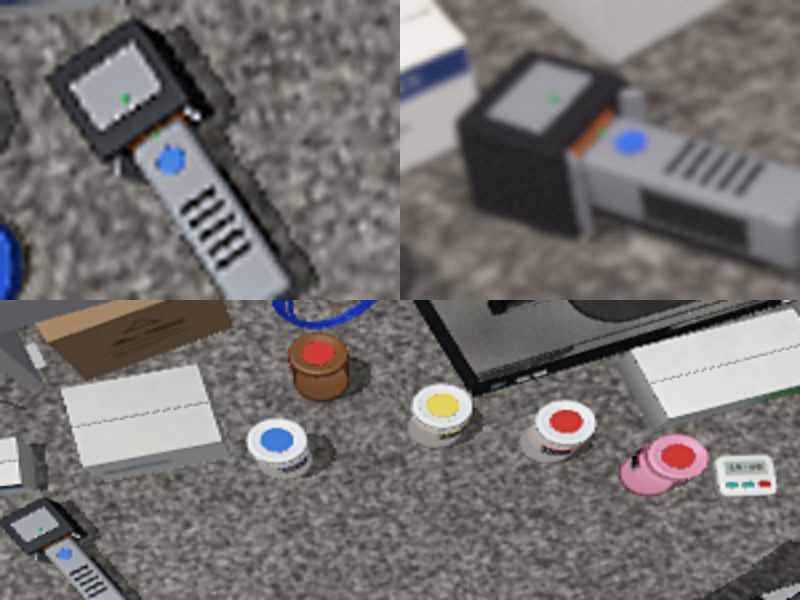

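```bash
python3 - <<'E'
from h import *
t=np.load("t7.npy",allow_pickle=True).item()
H,S,V=cv2.split(cv2.cvtColor(t["image"],cv2.COLOR_RGB2HSV));m=((H>100)&(H<125)&(S>120));m[:,:165]=0;m[:,185:]=0;m[:245]=0;m[268:]=0
ys,xs=np.nonzero(m);P=onz(t,xs.mean(),ys.mean(),.044)[:2];print(len(xs),"btn",(P-M)@U,(P-M)@N)
for n,x,y,z in(("frontedge",143,132,.057),("orangeback",159,131,.044),("rear",276,308,.044)):
    Q=onz(t,140+x/5,225+y/5,z)[:2];print(n,(Q-M)@U,(Q-M)@N)
i=t["image"][240:300,150:230];print()
s=env.grab_frame("scene")
H,S,V=cv2.split(cv2.cvtColor(s["image"],cv2.COLOR_RGB2HSV));m=((H>100)&(H<125)&(S>120));m[:,:150]=0;m[:,175:]=0;m[:285]=0;m[305:]=0
ys,xs=np.nonzero(m);P=onz(s,xs.mean(),ys.mean(),.044)[:2];print(len(xs),"btn scene",(P-M)@U,(P-M)@N)
for n,x,y,z in(("orangeback",590,145,.044),("lipL housing edge top",560,150,.057),("houseR",625,85,.057)):
    Q=onz(s,105+(x-400)/4,260+y/4,z)[:2];print(n,(Q-M)@U,(Q-M)@N)
E
```

```text
22 btn -0.016466508171578423 -0.0012496006346064338
frontedge 0.00016531076242691156 0.0004971730436881124
orangeback -0.001048130598768158 -0.004793251197901676
rear -0.11617270189759392 -0.004707604103123478

30 btn scene -0.015140421191345088 -0.0006704628133702502
orangeback -0.00046441551545724376 0.008809371474627148
lipL housing edge top 0.0003388298338971971 0.02758888947395882
houseR -0.0018143828579011893 -0.020267840581147414
```

```bash
python3 -c "
from rig import env
print(env.finish_job())"
```

```text
the job is handed in; nothing more can be done
None
```

I handed the job in: I scanned the red-dot jar from about 7 cm, held still for 2 s, then slid the scanner right way up into the cradle to its stop and released it, with all three jars still standing in place.

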